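# Roll the edge trim home on a clamped shelf panel

### The arm

A 7-joint arm with a two-finger parallel gripper is mounted at the origin on the work surface. World frame = base frame: x ahead of the robot, y to its left, z up, the work surface at z = 0. Lengths are in m, angles in rad, forces in N, time in s.
With the tool pointing down it reaches from about 0.4 to 0.875 m from the base axis. Payload 6.5 kg.
Tool frame: the origin (TCP) lies at the very end of the fingers, on their centre line; the grasp point (between the pads) lies ctrl.grip_depth behind it (ctrl.grip_depth is the distance from the TCP to the grasp point, in m); z points along the fingers, x is the direction in which the jaws open and shut, and the axes are right-handed (so a half turn about z gives the same grasp; the last joint's range is limited). The gripper opens to 88 mm and grips with 3 to 60 N. Pads are 18 mm wide; open, the fingers measure 123 mm over their backs; the gripper's body (75 mm by 187 mm) begins 45 mm behind the grasp point.
Start: joints at [1.205, 0.536, -0.004, 1.538, 0.003, 1.067, -0.071], TCP at [0.192, -0.621, 0.239] pointing down, gripper open.
Joint ranges: [-2.7, 2.7], [-0.37, 2.16], [-1.27, 1.26], [0.24, 2.4], [-1.31, 4.45], [0.19, 1.91], [-2.76, 2.76]. Speed limits (rad/s): [2.39, 2.39, 3.14, 3.14, 3.14, 3.14, 3.14].

### API

Orientations are given as a 3x3 rotation matrix whose columns are the frame's x, y, z axes.
In Python, from plant import ctrl, optics gives the robot as it stands. The module is installed in compiled form; this text tells all that it offers.
- The arm moves only by the tool arm_command, never from a script. Its argument "motion" is a list of rows, each an object with "slide": the shift along the tool's x, y, z in mm, a list of three; "roll": the turn about the tool's z in degrees. A call has 1 to 12 rows; each row shifts and turns the commanded pose from where the row before left it, along the tool's axes as they then stand; what a row does not reach is not made up. A row lasts 1/10 s, in which the tool goes at most 50 mm and 8.59 degrees, less where a joint would pass 70% of its speed; a pose out of reach is approached as far as the arm can. A call is refused whole if a number of a shift passes 50 or a number of a turn 8.59, either way. A call with a gripper value outside its range is refused whole. "fingers" is the finger opening in mm, from 0 to 88.1, set as the call begins (left out, the last holds). The fingers move at their own pace and stop on an object; the grip force is fixed at half the most. Time passes only in rows, so rows that do not move let the fingers close. It gives the time, the measured TCP pose, the force and the opening at its end, in the units of the state.
- ctrl.observe(): the state, without advancing time (a new reading comes with each control period).
- optics.camera(name): name is "side" or "top" or "wrist"; returns a dict with "pixels" (420x560x3 uint8, red, green, blue), "mtx" (3x3 intrinsics, pixels), "k1" (the pictures are not rectified: a ray, as slopes to the right and down, at radius r is drawn at 1 + k1 r^2 times it, then the intrinsics apply), "R" (3x3) and "t" (3): a world point X has camera coordinates R X + t. Camera axes: x right, y down, z forward; pixel columns grow to the right and rows downward; lengths in m; the calibration is good to about 2 mm. A picture is of the moment at which its call begins. There is no depth.
- ctrl.close_job(): hands the job in, once; it reports no verdict.
The state is a dict: "clock": time; "qpos": joint angles; "qvel": joint speeds; "joint_torque": joint torques, N m; "tcp_pos": TCP position; "eef_rot": TCP orientation; "contact_force": force on the tool from outside, world axes, zero at the start; "torque": the same for the moment, N m; "finger_gap": finger opening in m.
Only numpy, scipy, OpenCV 4.12 (cv2) and the standard library are available. Lean on these libraries where they do the work, as an engineer would, in place of code of your own. Each camera call takes 0.05 s, during which the arm holds its last target. There are 200 camera calls.

### The job

The black edge trim on the shelf panel in the vise is only started in its groove. Take the hand roller from its holder and roll it along the trim with firm pressure until the trim is bedded flat from end to end, without bruising it and keeping the fingers off trim and vise, then hang the roller back upright in its holder. Leave the other things on the bench alone.

Things in the scene. Friction and masses are not known exactly. Their poses are not given: they have to be found in the camera images.
- roller_grip (a point): hand roller, loose, 0.33 kg: dark wooden palm grip (62 along x, 30 along y, 52 mm tall, flat sides) over a 42 mm wide steel yoke and a black rubber wheel (36 mm across, 28 wide) that turns freely. It rolls along x; the axle is y; pinch the 30 mm. Point: centre of the grip, 70 mm above the wheel's underside, 26 mm above the grip's underside. It starts hanging upright in its holder.
- wheel (a joint): turn of the roller's wheel on its axle, rad, 0 at the start; 18 mm of travel a radian when rolling.
- holder_home (a point): holder, fixed: plywood stand 110 (x) x 84 x 60 mm tall with a slot 46 (x) x 43 mm (y) through its top. Wheel and yoke hang in the slot; the grip's underside lies on the stand's top, grip's 62 mm along the stand's x, either way round. Point: where the centre of the grip is when the roller hangs home, over the middle of the slot, 86 mm above the bench. Axes: the stand's.
- vise: twin-screw vise, fixed: two wooden jaws 400 mm long (y), 105 mm tall, together 96 mm deep; two hand wheels (96 mm across) on its -x side, 163 mm either side of the middle. It grips a white panel 240 long (y) x 20 mm thick on edge, 35 to 55 mm out of the jaws, its upper edge carrying the black trim. Origin: on the bench under the panel's middle.
- trim_line (a point): nominal middle of the bedded trim's top, 150 mm up, vise axes. Trim: black T-section, 240 (y) x 22 mm, 3 mm cap, 3 to 4.5 mm proud at the start. A 20 mm length takes 5 N to push in and stays; the roller bears on 2 or 3 at once: press with about 14 N; over 28 N bruises it. The panel is set by eye: up to 6 mm high or low, 0.03 rad off level, its edge crowned 3 mm at the middle: go by feel.
- trim0 (a joint): how far length 1 of the trim (centred at y = -110 mm along it) stands out above its bedded place, m; 0 is fully bedded.
- trim1 (a joint): how far length 2 of the trim (centred at y = -90 mm along it) stands out above its bedded place, m; 0 is fully bedded.
- trim2 (a joint): how far length 3 of the trim (centred at y = -70 mm along it) stands out above its bedded place, m; 0 is fully bedded.
- trim3 (a joint): how far length 4 of the trim (centred at y = -50 mm along it) stands out above its bedded place, m; 0 is fully bedded.
- trim4 (a joint): how far length 5 of the trim (centred at y = -30 mm along it) stands out above its bedded place, m; 0 is fully bedded.
- trim5 (a joint): how far length 6 of the trim (centred at y = -10 mm along it) stands out above its bedded place, m; 0 is fully bedded.
- trim6 (a joint): how far length 7 of the trim (centred at y = 10 mm along it) stands out above its bedded place, m; 0 is fully bedded.
- trim7 (a joint): how far length 8 of the trim (centred at y = 30 mm along it) stands out above its bedded place, m; 0 is fully bedded.
- trim8 (a joint): how far length 9 of the trim (centred at y = 50 mm along it) stands out above its bedded place, m; 0 is fully bedded.
- trim9 (a joint): how far length 10 of the trim (centred at y = 70 mm along it) stands out above its bedded place, m; 0 is fully bedded.
- trim10 (a joint): how far length 11 of the trim (centred at y = 90 mm along it) stands out above its bedded place, m; 0 is fully bedded.
- trim11 (a joint): how far length 12 of the trim (centred at y = 110 mm along it) stands out above its bedded place, m; 0 is fully bedded.
- glue_mid (a point): bystander, leave alone: white glue bottle with yellow label and orange cap, 52 mm across, 115 mm tall, standing. Point at its middle.
- mallet_mid (a point): bystander, leave alone: rubber mallet lying on the bench: black head 54 mm across and 100 mm long, wooden handle, 280 mm long in all. Point at its middle.
- tape_mid (a point): bystander, leave alone: yellow and black tape measure, 68 x 36 x 62 mm. Point at its middle.
- jar_mid (a point): bystander, leave alone: clear screw jar with red lid, 66 mm across, 85 mm tall. Point at its middle.
- square_mid (a point): bystander, leave alone: try square lying flat: dark wooden stock 100 mm, steel blade 165 mm. Point at its middle.
- offcut_mid (a point): bystander, leave alone: offcut of white board, 45 x 170 x 20 mm. Point at its middle.
- sander_mid (a point): bystander, leave alone: cork sanding block with a red face, 87 x 47 x 28 mm. Point at its middle.
Mind the look-alikes: they are no part of the job. There is more than one size of the part that bears holder_home; the job needs the largest.

How it is judged:
By the outcome, as a careful person would: the job done as asked, in the order asked, and still so for the second after the job is handed in, with the robot touching nothing.
It also fails if it takes over 72 s, if anything falls off the work surface, if the arm or the gripper's body presses on something with over 40 N, if the wrist force passes 120 N, or if a joint passes its speed limit or range.

## Working session

There is one attempt and no reset: what is moved stays moved. The work goes in short steps, Python scripts to look and compute and a tool call to move; the robot and the scene stay as the last step left them, time stands still between calls to the robot, and variables do not carry over. Pictures are saved under pics/ and viewed, about 8 in all and at most 12, crops included, and the job is handed in when it is done.

Besides the shell and the picture viewer there is one more tool, called after "Call:" as a command line: name --argument value ..., lists and objects as JSON in quotes. arm_command: Moves the arm, as the interface text tells. Its arguments: {"type":"object","properties":{"motion":{"type":"array","items":{"type":"object","properties":{"slide":{"type":"array","items":{"type":"number"}},"roll":{"type":"number"}}}},"fingers":{"type":"number"}},"required":["motion"]}

```bash
mkdir -p pics
cat > h.py <<'E'
import numpy as np, cv2
from plant import ctrl, optics
def cam(n,fn=None):
    c=optics.camera(n)
    if fn: cv2.imwrite('pics/'+fn, c['pixels'][:,:,::-1])
    return c
def ray(c,u,v):
    K=np.array(c['mtx']);k=c['k1']
    d=np.array([(u-K[0,2])/K[0,0],(v-K[1,2])/K[1,1]])
    s=d.copy()
    for _ in range(20): s=d/(1+k*(s@s))
    R=np.array(c['R']);t=np.array(c['t'])
    return -R.T@t, R.T@np.array([s[0],s[1],1])
def onz(c,u,v,z):
    o,d=ray(c,u,v); return o+d*(z-o[2])/d[2]
def proj(c,X):
    p=np.array(c['R'])@X+np.array(c['t']);s=p[:2]/p[2];s=s*(1+c['k1']*(s@s))
    K=np.array(c['mtx']);return K[0,0]*s[0]+K[0,2],K[1,1]*s[1]+K[1,2]
E
python3 - <<'E'
from h import *
import pickle
a=cam('top','top0.png');b=cam('side','side0.png')
pickle.dump((a,b),open('v0.pkl','wb'))
for c in(a,b): print(np.round(-np.array(c['R']).T@c['t'],3),np.round(c['R'],2).tolist(),c['mtx'],c['k1'])
o=ctrl.observe();print(o,ctrl.grip_depth)
E
```

```text
[ 0.428 -0.002  1.255] [[-0.01, -1.0, 0.01], [-1.0, 0.0, -0.08], [0.08, -0.01, -1.0]] [[404.11896791   0.         273.35290596]
 [  0.         404.11896791 203.15213447]
 [  0.           0.           1.        ]] -0.014191160795073536
[ 0.305 -1.362  1.324] [[0.99, -0.17, -0.02], [-0.13, -0.65, -0.75], [0.11, 0.74, -0.67]] [[540.36513172   0.         287.31155961]
 [  0.         540.36513172 212.94067006]
 [  0.           0.           1.        ]] 0.015240041283008439
{'clock': 0.1, 'qpos': array([ 1.20478463,  0.53710708, -0.00444284,  1.53874277,  0.00261277,
        1.06733087, -0.07120207]), 'qvel': array([-2.22689490e-03, -3.28784819e-03, -9.25718003e-04, -9.64205980e-04,
       -6.46619742e-04, -8.84691821e-04, -9.14909911e-05]), 'joint_torque': array([ 2.72446843e-03, -5.72077847e+01,  9.93964076e-01, -2.52231842e+01,
       -5.61101222e-02,  1.34713791e-02,  1.09092031e-06]), 'tcp_pos': array([ 0.19179431, -0.62048046,  0.23792817]), 'eef_rot': array([[ 2.95415676e-01, -9.55368638e-01, -5.86267486e-04],
       [-9.55367516e-01, -2.95416231e-01,  1.46973427e-03],
       [-1.57733096e-03,  1.25918369e-04, -9.99998748e-01]]), 'contact_force': array([-0.44797538,  0.04877189, -0.09335134]), 'torque': array([-0.03641871,  0.01803225, -0.0484204 ]), 'finger_gap': 0.08803450745713969} 0.0187
```

View pics/top0.png

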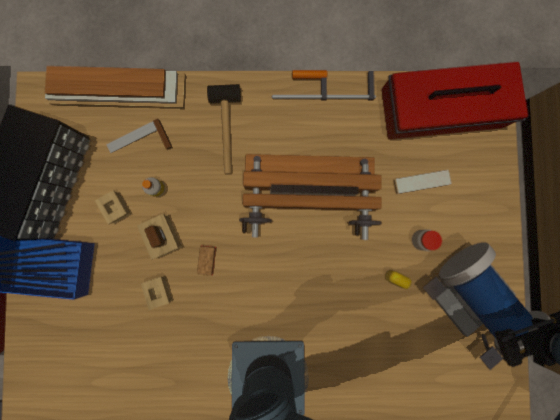

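View pics/side0.png

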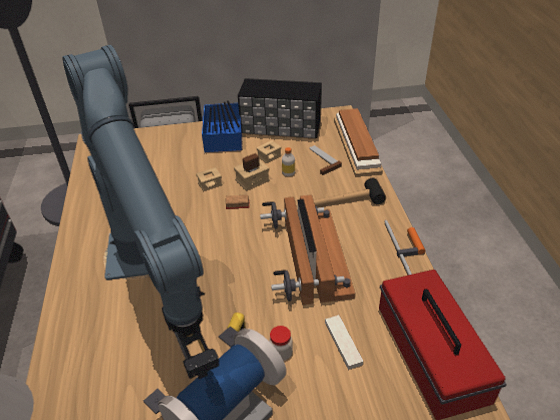

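Top view: three plywood holders, at about (111,207), (156,292) and the largest at (158,237), which holds the dark roller. The vise and black trim are at about (314,189). I'll confirm in one enlarged crop and measure.

Run:
```python
from h import *
import pickle
a,b=pickle.load(open('v0.pkl','rb'))
I=a['pixels'][:,:,::-1]
A=cv2.resize(I[175:315,85:225],(396,396),interpolation=cv2.INTER_CUBIC)
B=cv2.resize(I[145:245,235:395],(400,250),interpolation=cv2.INTER_CUBIC)
S=b['pixels'][:,:,::-1]
C=cv2.resize(S[140:215,190:310],(400,250),interpolation=cv2.INTER_CUBIC)
D=np.zeros((500,800,3),np.uint8);D[:396,:396]=A;D[:250,400:]=B;D[250:500,400:]=C
cv2.imwrite('pics/crop.png',D)
# ply mask
hsv=cv2.cvtColor(I,cv2.COLOR_BGR2HSV)
for nm,(x0,y0,x1,y1) in dict(big=(130,205,190,265),s1=(90,185,130,225),s2=(135,270,175,312)).items():
    print(nm,[hsv[y,x].tolist() for x,y in ((x0+2,y0+2),)])
for p in [(147,226),(172,243),(154,237),(115,196),(314,189),(280,190)]: print(p,hsv[p[1],p[0]])
dark=(hsv[...,2]<70).astype(np.uint8)
for (x0,y0,x1,y1,z) in ((135,215,182,258,.112),(255,172,372,206,.153)):
    m=np.zeros_like(dark);m[y0:y1,x0:x1]=dark[y0:y1,x0:x1]
    cs,_=cv2.findContours(m,0,1)
    for c in cs:
        if cv2.contourArea(c)>60:
            r=cv2.minAreaRect(c);bp=cv2.boxPoints(r);print(r);print(np.round([onz(a,u,v,z) for u,v in bp],4));print(np.round(onz(a,*r[0],z),4))
```

```text
big [[17, 133, 144]]
s1 [[18, 130, 141]]
s2 [[18, 137, 134]]
(147, 226) [ 18 120 132]
(172, 243) [ 19 124 146]
(154, 237) [ 12 160  83]
(115, 196) [ 19 118 143]
(314, 189) [ 6 91 42]
(280, 190) [15 81 44]
((159.29269409179688, 235.6341552734375), (20.540266036987305, 10.822290420532227), 83.6598129272461)
[[0.4555 0.3217 0.112 ]
 [0.4587 0.2915 0.112 ]
 [0.4014 0.2843 0.112 ]
 [0.3982 0.3144 0.112 ]]
[0.4284 0.303  0.112 ]
((309.9856872558594, 189.4995880126953), (104.07180786132812, 9.053446769714355), 1.6365771293640137)
[[ 0.5448  0.0247  0.153 ]
 [ 0.5697  0.024   0.153 ]
 [ 0.5605 -0.2623  0.153 ]
 [ 0.5355 -0.261   0.153 ]]
[ 0.5526 -0.1184  0.153 ]
```

View pics/crop.png

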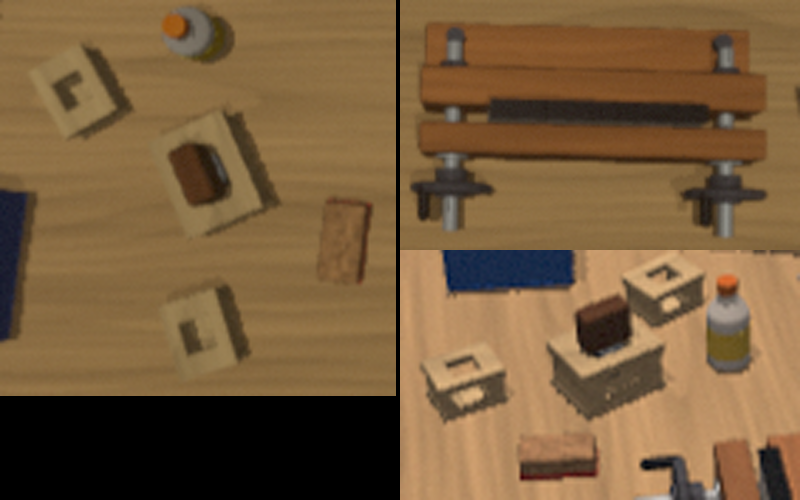

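Run:
```python
from h import *
import pickle
a,b=pickle.load(open('v0.pkl','rb'))
f=140/396
P=[onz(a,85+u*f,175+v*f,.06) for u,v in [(152,140),(230,110),(270,205),(200,235)]]
print(np.round(P,4),np.round(np.mean(P,0),4));
for i in range(4): 
    d=P[(i+1)%4]-P[i];print(np.linalg.norm(d),np.degrees(np.arctan2(d[1],d[0])))
g=[onz(a,85+u*f,175+v*f,.112) for u,v in [(170,150),(203,143),(222,185),(190,205)]];print(np.round(g,4),np.mean(g,0))
t=[onz(a,235+u*.4,145+v*.4,.153) for u,v in [(90,98),(308,104),(308,124),(90,122)]];print(np.round(t,4),np.mean(t,0))
d=(t[0]+t[3]-t[1]-t[2])/2;print(d,np.degrees(np.arctan2(d[1],d[0])))
```

```text
[[0.4614 0.3778 0.06  ]
 [0.4923 0.2972 0.06  ]
 [0.3935 0.2543 0.06  ]
 [0.363  0.3263 0.06  ]] [0.4275 0.3139 0.06  ]
0.0863361902742795 -69.01255298416756
0.10772711288491672 -156.525372917041
0.07816314118760716 112.99739403188285
0.11111792240979138 27.652060400655543
[[0.4499 0.3432 0.112 ]
 [0.4567 0.3105 0.112 ]
 [0.415  0.291  0.112 ]
 [0.3954 0.3224 0.112 ]] [0.42924976 0.31676656 0.112     ]
[[ 0.5676 -0.0114  0.153 ]
 [ 0.5602 -0.2515  0.153 ]
 [ 0.5381 -0.251   0.153 ]
 [ 0.5412 -0.0113  0.153 ]] [ 0.55176429 -0.13127436  0.153     ]
[0.00526934 0.23987172 0.        ] 88.7415677853046
```

Call:
arm_command --motion '[{"slide":[0,0,-45]},{"slide":[0,0,-45]},{"slide":[0,-40,0]},{"slide":[0,-40,0]},{"slide":[0,-40,0]},{"slide":[0,-40,0]}]'

```text
schema error: expected keys slide, roll
```

Call:
arm_command --motion '[{"slide":[0,0,-45],"roll":-7.8},{"slide":[0,0,-45],"roll":0},{"slide":[-18.5,-40,0],"roll":0},{"slide":[-18.5,-40,0],"roll":0},{"slide":[-18.5,-40,0],"roll":0},{"slide":[-18.5,-40,0],"roll":0},{"slide":[-18.5,-40,0],"roll":0},{"slide":[-18.5,-40,0],"roll":0},{"slide":[-18.5,-40,0],"roll":0},{"slide":[-18.5,-40,0],"roll":0}]'

```text
clock: 1.1
tcp_pos: [0.4202, -0.3501, 0.3285]
eef_rot: [[0.422, -0.907, -0.0], [-0.907, -0.422, 0.0], [-0.0, 0.0, -1.0]]
contact_force: [-0.0, -0.2, 0.6]
finger_gap: 0.0884
```

Call:
arm_command --motion '[{"slide":[-38,-22,0],"roll":0},{"slide":[-38,-22,0],"roll":0},{"slide":[-38,-22,0],"roll":0},{"slide":[-38,-22,0],"roll":0},{"slide":[-38,-22,0],"roll":0},{"slide":[-38,-22,0],"roll":0},{"slide":[-38,-22,0],"roll":0},{"slide":[-38,-22,0],"roll":0}]'

```text
clock: 1.9
tcp_pos: [0.4503, -0.0002, 0.3286]
eef_rot: [[0.422, -0.907, -0.0], [-0.907, -0.422, -0.0], [0.0, 0.0, -1.0]]
contact_force: [1.1, 0.2, 0.6]
finger_gap: 0.088
```

Call:
arm_command --motion '[{"slide":[-42,-16,0],"roll":0},{"slide":[-42,-16,0],"roll":0},{"slide":[-42,-16,0],"roll":0},{"slide":[-42,-16,0],"roll":0},{"slide":[-42,-16,0],"roll":0},{"slide":[-42,-16,0],"roll":0},{"slide":[-42,-16,0],"roll":0},{"slide":[0,0,0],"roll":0},{"slide":[0,0,0],"roll":0}]'

```text
clock: 2.8
tcp_pos: [0.4274, 0.3125, 0.3282]
eef_rot: [[0.424, -0.905, -0.001], [-0.905, -0.424, -0.001], [-0.0, 0.001, -1.0]]
contact_force: [0.6, -0.5, 0.6]
finger_gap: 0.0881
```

Run:
```python
from h import *
import pickle
c=cam('wrist','w1.png');pickle.dump(c,open('w1.pkl','wb'))
o=ctrl.observe();print(o['clock'],o['tcp_pos'],o['eef_rot'][:,0],o['eef_rot'][:,2],o['contact_force'],-np.array(c['R']).T@c['t'])
```

```text
2.85 [0.42808323 0.31110653 0.32817292] [ 4.22114530e-01 -9.06542143e-01  8.16942167e-04] [-7.66053558e-04 -1.25786057e-03 -9.99998915e-01] [-0.45266287  0.57652373 -0.39347285] [0.50406848 0.34870939 0.47313876]
```

View pics/w1.png

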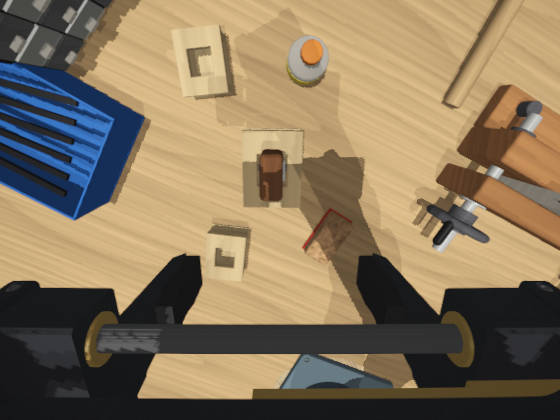

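The wrist view shows the roller grip at about (271,175), in the largest holder with corners near (243,130), (303,130), (300,207) and (244,207). It is already almost aligned with the jaws.

Run:
```python
from h import *
import pickle
c=pickle.load(open('w1.pkl','rb'));I=c['pixels'][:,:,::-1]
P=[onz(c,u,v,.06) for u,v in [(242,130),(303,129),(300,207),(244,207)]]
print(np.round(P,4),np.mean(P,0))
for i in range(4):
    d=P[(i+1)%4]-P[i];print(np.linalg.norm(d),np.degrees(np.arctan2(d[1],d[0])))
hsv=cv2.cvtColor(I,cv2.COLOR_BGR2HSV)
m=((hsv[...,0]<12)|(hsv[...,0]>170))&(hsv[...,1]>90);m=m.astype(np.uint8);k=np.zeros_like(m);k[140:215,250:295]=m[140:215,250:295]
cs,_=cv2.findContours(k,0,1)
for q in cs:
    if cv2.contourArea(q)>100:
        print(cv2.boundingRect(q),cv2.minAreaRect(q))
Z=cv2.resize(I[115:220,230:315],(595,735)[0:2],interpolation=cv2.INTER_CUBIC)[:600]
cv2.imwrite('pics/z.png',cv2.resize(I[120:215,230:315],(510,570),interpolation=cv2.INTER_CUBIC))
```

```text
[[0.4599 0.3837 0.06  ]
 [0.4962 0.3093 0.06  ]
 [0.3948 0.2634 0.06  ]
 [0.3596 0.3383 0.06  ]] [0.42760271 0.32367846 0.06      ]
0.08285862940102447 -63.957177324567375
0.1113872600576547 -155.64064621685372
0.08280120862004332 115.15349197882422
0.11010067087211438 24.37476289801022
```

View pics/z.png

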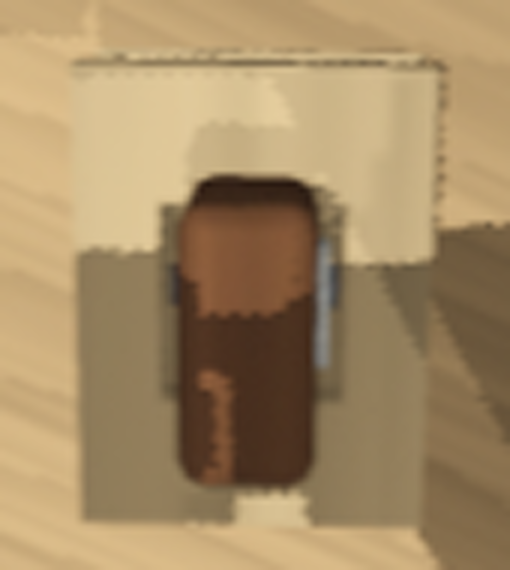

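Run:
```python
from h import *
import pickle
c=pickle.load(open('w1.pkl','rb'))
P=[onz(c,230+u/6,120+v/6,.112) for u,v in [(182,205),(313,205),(313,485),(182,485)]]
G=np.mean(P,0);print(np.round(P,4),G,np.linalg.norm(P[0]-P[1]),np.linalg.norm(P[2]-P[1]))
o=ctrl.observe();R=o['eef_rot'];T=np.array([*((G[:2]+[.4276,.3237])/2),.086-ctrl.grip_depth]);print((R.T@(T-o['tcp_pos']))*1000)
```

```text
[[0.4486 0.348  0.112 ]
 [0.4599 0.3239 0.112 ]
 [0.4062 0.2985 0.112 ]
 [0.3943 0.3239 0.112 ]] [0.42728193 0.32359468 0.112     ] 0.026598910945025627 0.0593916215743746
[-11.85300024  -5.03108364 260.85735157]
```

Call:
arm_command --motion '[{"slide":[-12,-5,20],"roll":0},{"slide":[0,0,40],"roll":0},{"slide":[0,0,40],"roll":0},{"slide":[0,0,40],"roll":0},{"slide":[0,0,40],"roll":0},{"slide":[0,0,40],"roll":0},{"slide":[0,0,25],"roll":0},{"slide":[0,0,14],"roll":0},{"slide":[0,0,0],"roll":0},{"slide":[0,0,0],"roll":0},{"slide":[0,0,0],"roll":0}]'

```text
clock: 3.95
tcp_pos: [0.4286, 0.3255, 0.0712]
eef_rot: [[0.422, -0.907, 0.002], [-0.907, -0.422, 0.002], [-0.0, -0.003, -1.0]]
contact_force: [-0.6, -0.2, 0.2]
finger_gap: 0.0881
```

Call:
arm_command --motion '[{"slide":[0,0,0],"roll":0},{"slide":[0,0,0],"roll":0},{"slide":[0,0,0],"roll":0},{"slide":[0,0,0],"roll":0},{"slide":[0,0,0],"roll":0},{"slide":[0,0,0],"roll":0},{"slide":[0,0,0],"roll":0},{"slide":[0,0,0],"roll":0},{"slide":[0,0,0],"roll":0},{"slide":[0,0,0],"roll":0}]' --fingers 0

```text
clock: 4.95
tcp_pos: [0.4275, 0.3249, 0.0697]
eef_rot: [[0.422, -0.906, -0.0], [-0.906, -0.422, -0.0], [0.0, 0.0, -1.0]]
contact_force: [-0.2, -0.0, -0.6]
finger_gap: 0.0298
```

Call:
arm_command --motion '[{"slide":[0,0,-10],"roll":0},{"slide":[0,0,-20],"roll":0},{"slide":[0,0,-30],"roll":0},{"slide":[0,0,-40],"roll":0},{"slide":[0,0,-40],"roll":0},{"slide":[0,0,-40],"roll":0},{"slide":[0,0,-40],"roll":0},{"slide":[0,0,-30],"roll":0},{"slide":[0,0,0],"roll":0},{"slide":[0,0,0],"roll":0}]'

```text
clock: 5.95
tcp_pos: [0.4271, 0.3245, 0.3193]
eef_rot: [[0.422, -0.906, -0.0], [-0.906, -0.422, -0.001], [0.001, 0.0, -1.0]]
contact_force: [0.1, -0.2, -4.7]
finger_gap: 0.0295
```

Call:
arm_command --motion '[{"slide":[0,0,0],"roll":-8},{"slide":[0,0,0],"roll":-8},{"slide":[0,0,0],"roll":-8},{"slide":[0,0,0],"roll":-8},{"slide":[0,0,0],"roll":-8},{"slide":[0,0,0],"roll":-8},{"slide":[0,0,0],"roll":-8},{"slide":[0,0,0],"roll":-7.7},{"slide":[0,0,0],"roll":0},{"slide":[0,0,0],"roll":0}]'

```text
clock: 6.95
tcp_pos: [0.4269, 0.3243, 0.3181]
eef_rot: [[1.0, -0.026, -0.003], [-0.026, -1.0, -0.001], [-0.002, 0.001, -1.0]]
contact_force: [-0.1, -0.8, -2.6]
finger_gap: 0.03
```

Call:
arm_command --motion '[{"slide":[11.6,44,0],"roll":0},{"slide":[11.6,44,0],"roll":0},{"slide":[11.6,44,0],"roll":0},{"slide":[11.6,44,0],"roll":0},{"slide":[11.6,44,0],"roll":0},{"slide":[11.6,44,0],"roll":0},{"slide":[11.6,44,0],"roll":0},{"slide":[11.6,44,0],"roll":0},{"slide":[11.6,44,0],"roll":0},{"slide":[11.6,44,0],"roll":0},{"slide":[11.6,44,0],"roll":0},{"slide":[11.6,44,0],"roll":0}]'

```text
clock: 8.15
tcp_pos: [0.5543, -0.2079, 0.319]
eef_rot: [[1.0, -0.026, -0.001], [-0.026, -1.0, 0.0], [-0.001, 0.0, -1.0]]
contact_force: [1.8, 0.8, -3.1]
finger_gap: 0.0301
```

Call:
arm_command --motion '[{"slide":[0,0,0],"roll":0},{"slide":[0,0,0],"roll":0},{"slide":[0,0,0],"roll":0}]'

```text
clock: 8.45
tcp_pos: [0.5543, -0.2044, 0.3193]
eef_rot: [[1.0, -0.023, -0.001], [-0.023, -1.0, 0.001], [-0.001, -0.001, -1.0]]
contact_force: [-0.2, 0.9, -3.8]
finger_gap: 0.0299
```

Run:
```python
from h import *
import pickle
c=cam('wrist','w2.png');pickle.dump(c,open('w2.pkl','wb'))
o=ctrl.observe();print(o['clock'],o['tcp_pos'],o['eef_rot'][:,0],o['contact_force'],-np.array(c['R']).T@c['t'])
```

```text
8.5 [ 0.55445884 -0.20422776  0.31956884] [ 9.99765949e-01 -2.16305212e-02 -4.08652180e-04] [ 0.03941265  0.43272575 -2.62115572] [ 0.55595288 -0.11961706  0.46448282]
```

View pics/w2.png

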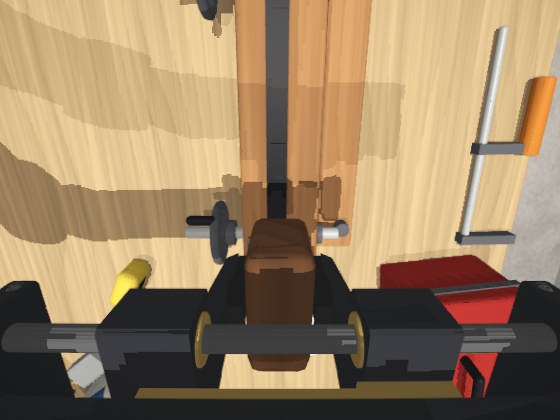

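Run:
```python
from h import *
import pickle
c=pickle.load(open('w2.pkl','rb'));I=c['pixels']
hsv=cv2.cvtColor(I,cv2.COLOR_RGB2HSV)
for r in range(5,220,25):
    row=hsv[r,255:300];m=np.where((row[:,1]<110)&(row[:,2]<110))[0]+255
    u0,u1=m.min()-.5,m.max()+.5
    a=onz(c,u0,r,.153);b=onz(c,u1,r,.153);print(r,u0,u1,np.round((a+b)/2,4),round((b-a)[0]*1000,1))
a,b=pickle.load(open('v0.pkl','rb'));I=a['pixels'].astype(int).sum(2)
print(I[189,262:290],I[189,350:368])
B=b['pixels'].astype(int)
cv2.imwrite('pics/sd.png',cv2.resize(b['pixels'][185:310,275:365,::-1],(540,750))[:600])
```

```text
5 265.5 288.5 [ 0.5562 -0.0277  0.153 ] 20.9
30 265.5 288.5 [ 0.5557 -0.0478  0.153 ] 21.4
55 265.5 287.5 [ 0.5547 -0.0687  0.153 ] 20.9
80 265.5 287.5 [ 0.5542 -0.0907  0.153 ] 21.4
105 265.5 287.5 [ 0.5536 -0.1137  0.153 ] 22.0
130 265.5 286.5 [ 0.5525 -0.1379  0.153 ] 21.5
155 266.5 286.5 [ 0.5524 -0.1633  0.153 ] 21.0
180 266.5 286.5 [ 0.5517 -0.1901  0.153 ] 21.6
205 266.5 285.5 [ 0.5505 -0.2184  0.153 ] 21.1
[116 123 117 116 129 114 120 126 161 129 115 111 114 110 126 112 110 120
 118 107 118 115 118 114 111 117 109 109] [101 100  92  87  94  87  97 101 114 122 121 115 137 151 168 172 169 151]
```

Call:
arm_command --motion '[{"slide":[-3.7,36,0],"roll":0.4},{"slide":[0,0,30],"roll":0},{"slide":[0,0,30],"roll":0},{"slide":[0,0,20],"roll":0},{"slide":[0,0,10],"roll":0},{"slide":[0,0,0],"roll":0},{"slide":[0,0,0],"roll":0},{"slide":[0,0,0],"roll":0}]'

```text
clock: 9.3
tcp_pos: [0.5509, -0.2419, 0.2312]
eef_rot: [[1.0, -0.03, 0.002], [-0.03, -1.0, -0.001], [0.002, 0.001, -1.0]]
contact_force: [0.5, -0.3, -3.1]
finger_gap: 0.0297
```

Call:
arm_command --motion '[{"slide":[0,0,2],"roll":0},{"slide":[0,0,2],"roll":0},{"slide":[0,0,2],"roll":0},{"slide":[0,0,0],"roll":0}]'

```text
clock: 9.7
tcp_pos: [0.5497, -0.242, 0.2234]
eef_rot: [[1.0, -0.03, -0.001], [-0.03, -1.0, 0.0], [-0.001, -0.0, -1.0]]
contact_force: [-0.2, 0.3, -3.9]
finger_gap: 0.0304
```

Call:
arm_command --motion '[{"slide":[0,-1,2],"roll":0},{"slide":[0,-1,2],"roll":0},{"slide":[0,0,0],"roll":0}]'

```text
clock: 10.0
tcp_pos: [0.5499, -0.2397, 0.2193]
eef_rot: [[1.0, -0.03, -0.001], [-0.03, -1.0, 0.0], [-0.001, -0.0, -1.0]]
contact_force: [0.2, 0.1, -3.9]
finger_gap: 0.0294
```

Call:
arm_command --motion '[{"slide":[0,0,2],"roll":0},{"slide":[0,0,0],"roll":0}]'

```text
clock: 10.2
tcp_pos: [0.5499, -0.24, 0.2174]
eef_rot: [[1.0, -0.03, -0.0], [-0.03, -1.0, 0.0], [-0.0, -0.0, -1.0]]
contact_force: [0.1, 0.7, -3.7]
finger_gap: 0.0298
```

Call:
arm_command --motion '[{"slide":[0,0,2],"roll":0},{"slide":[0,0,0],"roll":0}]'

```text
clock: 10.4
tcp_pos: [0.5499, -0.2401, 0.2154]
eef_rot: [[1.0, -0.03, -0.0], [-0.03, -1.0, 0.0], [-0.0, -0.0, -1.0]]
contact_force: [-0.2, -0.4, -3.4]
finger_gap: 0.0296
```

Call:
arm_command --motion '[{"slide":[0,0,2],"roll":0},{"slide":[0,0,0],"roll":0}]'

```text
clock: 10.6
tcp_pos: [0.5499, -0.24, 0.2134]
eef_rot: [[1.0, -0.03, -0.0], [-0.03, -1.0, 0.0], [-0.0, -0.0, -1.0]]
contact_force: [0.9, 0.1, -3.1]
finger_gap: 0.0298
```

Call:
arm_command --motion '[{"slide":[0,0,2],"roll":0},{"slide":[0,0,0],"roll":0}]'

```text
clock: 10.8
tcp_pos: [0.5499, -0.24, 0.2114]
eef_rot: [[1.0, -0.03, -0.0], [-0.03, -1.0, 0.0], [-0.0, -0.0, -1.0]]
contact_force: [-0.1, 0.0, -3.0]
finger_gap: 0.0296
```

Call:
arm_command --motion '[{"slide":[0,0,2],"roll":0},{"slide":[0,0,0],"roll":0}]'

```text
clock: 11.0
tcp_pos: [0.5499, -0.24, 0.2094]
eef_rot: [[1.0, -0.03, -0.0], [-0.03, -1.0, 0.0], [-0.0, -0.0, -1.0]]
contact_force: [-0.1, -0.6, -3.4]
finger_gap: 0.0294
```

Call:
arm_command --motion '[{"slide":[0,0,2],"roll":0},{"slide":[0,0,0],"roll":0}]'

```text
clock: 11.2
tcp_pos: [0.5499, -0.24, 0.2074]
eef_rot: [[1.0, -0.03, -0.0], [-0.03, -1.0, 0.0], [-0.0, -0.0, -1.0]]
contact_force: [1.3, -0.4, -3.5]
finger_gap: 0.0297
```

Call:
arm_command --motion '[{"slide":[0,0,2],"roll":0},{"slide":[0,0,0],"roll":0}]'

```text
clock: 11.4
tcp_pos: [0.5502, -0.2401, 0.2059]
eef_rot: [[1.0, -0.03, 0.0], [-0.03, -1.0, -0.0], [0.0, 0.0, -1.0]]
contact_force: [-0.3, 1.7, -2.3]
finger_gap: 0.0297
```

Call:
arm_command --motion '[{"slide":[0,0,2],"roll":0},{"slide":[0,0,0],"roll":0}]'

```text
clock: 11.6
tcp_pos: [0.5503, -0.2401, 0.204]
eef_rot: [[1.0, -0.03, 0.0], [-0.03, -1.0, -0.0], [0.0, 0.0, -1.0]]
contact_force: [-1.4, -0.8, 1.3]
finger_gap: 0.0297
```

Call:
arm_command --motion '[{"slide":[0,0,1],"roll":0},{"slide":[0,0,0],"roll":0}]'

```text
clock: 11.8
tcp_pos: [0.5502, -0.2402, 0.2029]
eef_rot: [[1.0, -0.03, 0.0], [-0.03, -1.0, -0.0], [0.0, 0.0, -1.0]]
contact_force: [-1.2, 0.2, 3.1]
finger_gap: 0.0299
```

Call:
arm_command --motion '[{"slide":[0,0,1],"roll":0},{"slide":[0,0,0],"roll":0}]'

```text
clock: 12.0
tcp_pos: [0.5502, -0.2409, 0.202]
eef_rot: [[1.0, -0.031, 0.001], [-0.031, -1.0, -0.001], [0.001, 0.001, -1.0]]
contact_force: [-1.5, -2.5, 4.5]
finger_gap: 0.0296
```

Call:
arm_command --motion '[{"slide":[0,0,0.7],"roll":0},{"slide":[0,0,0],"roll":0}]'

```text
clock: 12.2
tcp_pos: [0.5503, -0.2409, 0.2019]
eef_rot: [[1.0, -0.031, 0.001], [-0.031, -1.0, -0.002], [0.001, 0.002, -1.0]]
contact_force: [-1.9, -2.0, 7.7]
finger_gap: 0.0297
```

Call:
arm_command --motion '[{"slide":[0,0,0.7],"roll":0},{"slide":[0,0,0],"roll":0}]'

```text
clock: 12.4
tcp_pos: [0.5504, -0.241, 0.2018]
eef_rot: [[1.0, -0.031, 0.001], [-0.031, -1.0, -0.002], [0.001, 0.002, -1.0]]
contact_force: [-4.7, -2.5, 11.9]
finger_gap: 0.0298
```

Call:
arm_command --motion '[{"slide":[0,-3,-0.1],"roll":0},{"slide":[0,-3,-0.1],"roll":0},{"slide":[0,-4,-0.1],"roll":0},{"slide":[0,0,0],"roll":0}]'

```text
clock: 12.8
tcp_pos: [0.551, -0.2313, 0.2023]
eef_rot: [[1.0, -0.031, 0.002], [-0.031, -1.0, -0.003], [0.002, 0.003, -1.0]]
contact_force: [-3.1, -3.2, 12.2]
finger_gap: 0.0294
```

Call:
arm_command --motion '[{"slide":[0,-3,-0.1],"roll":0},{"slide":[0,-3,-0.1],"roll":0},{"slide":[0,-4,-0.1],"roll":0},{"slide":[0,0,0],"roll":0}]'

```text
clock: 13.2
tcp_pos: [0.5514, -0.2206, 0.2029]
eef_rot: [[1.0, -0.03, 0.002], [-0.03, -1.0, -0.002], [0.002, 0.002, -1.0]]
contact_force: [-4.3, -0.6, 14.5]
finger_gap: 0.0295
```

Call:
arm_command --motion '[{"slide":[0,-3,-0.2],"roll":0},{"slide":[0,-3,-0.2],"roll":0},{"slide":[0,-4,-0.2],"roll":0},{"slide":[0,0,0],"roll":0}]'

```text
clock: 13.6
tcp_pos: [0.5519, -0.2111, 0.2034]
eef_rot: [[1.0, -0.03, 0.002], [-0.03, -1.0, -0.003], [0.002, 0.003, -1.0]]
contact_force: [-3.0, -2.0, 13.5]
finger_gap: 0.0297
```

Call:
arm_command --motion '[{"slide":[0,-3,-0.2],"roll":0},{"slide":[0,-3,-0.2],"roll":0},{"slide":[0,-4,-0.1],"roll":0},{"slide":[0,0,0],"roll":0}]'

```text
clock: 14.0
tcp_pos: [0.5523, -0.2008, 0.204]
eef_rot: [[1.0, -0.03, 0.002], [-0.03, -1.0, -0.003], [0.003, 0.002, -1.0]]
contact_force: [-2.9, -2.1, 13.9]
finger_gap: 0.0298
```

Call:
arm_command --motion '[{"slide":[-0.1,-3,-0.2],"roll":0},{"slide":[-0.1,-3,-0.2],"roll":0},{"slide":[-0.1,-4,-0.2],"roll":0},{"slide":[0,0,0],"roll":0}]'

```text
clock: 14.4
tcp_pos: [0.5527, -0.1908, 0.2045]
eef_rot: [[1.0, -0.03, 0.003], [-0.03, -1.0, -0.002], [0.003, 0.002, -1.0]]
contact_force: [-1.9, -2.2, 12.9]
finger_gap: 0.0295
```

Call:
arm_command --motion '[{"slide":[-0.1,-3,-0.2],"roll":0},{"slide":[-0.1,-3,-0.2],"roll":0},{"slide":[-0.1,-4,-0.1],"roll":0},{"slide":[0,0,0],"roll":0}]'

```text
clock: 14.8
tcp_pos: [0.553, -0.1803, 0.205]
eef_rot: [[1.0, -0.03, 0.004], [-0.03, -1.0, -0.002], [0.004, 0.002, -1.0]]
contact_force: [-0.7, -1.7, 12.1]
finger_gap: 0.03
```

Call:
arm_command --motion '[{"slide":[-0.1,-3,-0.1],"roll":0},{"slide":[-0.1,-3,-0.2],"roll":0},{"slide":[-0.1,-4,-0.1],"roll":0},{"slide":[0,0,0],"roll":0}]'

```text
clock: 15.2
tcp_pos: [0.5534, -0.1703, 0.2054]
eef_rot: [[1.0, -0.03, 0.005], [-0.03, -1.0, -0.001], [0.005, 0.001, -1.0]]
contact_force: [-0.7, -2.2, 11.2]
finger_gap: 0.0298
```

Call:
arm_command --motion '[{"slide":[-0.1,-3,-0.1],"roll":0},{"slide":[-0.1,-3,-0.1],"roll":0},{"slide":[-0.1,-4,-0.1],"roll":0},{"slide":[0,0,0],"roll":0}]'

```text
clock: 15.6
tcp_pos: [0.5537, -0.1603, 0.2058]
eef_rot: [[1.0, -0.03, 0.006], [-0.03, -1.0, -0.002], [0.006, 0.002, -1.0]]
contact_force: [-0.0, -1.2, 11.4]
finger_gap: 0.0297
```

Call:
arm_command --motion '[{"slide":[-0.1,-3,-0.1],"roll":0},{"slide":[0,-3,-0.1],"roll":0},{"slide":[-0.1,-4,-0.1],"roll":0},{"slide":[0,0,0],"roll":0}]'

```text
clock: 16.0
tcp_pos: [0.5539, -0.15, 0.2062]
eef_rot: [[1.0, -0.03, 0.006], [-0.03, -1.0, -0.001], [0.006, 0.001, -1.0]]
contact_force: [1.1, -1.7, 10.2]
finger_gap: 0.0294
```

Call:
arm_command --motion '[{"slide":[-0.1,-3,-0.1],"roll":0},{"slide":[0,-3,-0.1],"roll":0},{"slide":[-0.1,-4,0],"roll":0},{"slide":[0,0,0],"roll":0}]'

```text
clock: 16.4
tcp_pos: [0.5543, -0.1399, 0.2065]
eef_rot: [[1.0, -0.03, 0.006], [-0.03, -1.0, -0.001], [0.006, 0.001, -1.0]]
contact_force: [1.2, -1.7, 11.8]
finger_gap: 0.03
```

Call:
arm_command --motion '[{"slide":[0,-3,-0.1],"roll":0},{"slide":[0,-3,-0.1],"roll":0},{"slide":[0,-4,0],"roll":0},{"slide":[0,0,0],"roll":0}]'

```text
clock: 16.8
tcp_pos: [0.5546, -0.1296, 0.2067]
eef_rot: [[1.0, -0.03, 0.006], [-0.03, -1.0, -0.001], [0.006, 0.0, -1.0]]
contact_force: [1.8, -0.5, 11.4]
finger_gap: 0.03
```

Call:
arm_command --motion '[{"slide":[0,-3,-0.1],"roll":0},{"slide":[0,-3,0],"roll":0},{"slide":[0,-4,-0.1],"roll":0},{"slide":[0,0,0],"roll":0}]'

```text
clock: 17.2
tcp_pos: [0.5549, -0.1198, 0.2069]
eef_rot: [[1.0, -0.029, 0.007], [-0.029, -1.0, -0.001], [0.007, 0.001, -1.0]]
contact_force: [2.1, -2.2, 11.3]
finger_gap: 0.0295
```

Call:
arm_command --motion '[{"slide":[0,-3,-0.1],"roll":0},{"slide":[0,-3,0],"roll":0},{"slide":[0,-4,0],"roll":0},{"slide":[0,0,0],"roll":0}]'

```text
clock: 17.6
tcp_pos: [0.5553, -0.1095, 0.2071]
eef_rot: [[1.0, -0.03, 0.007], [-0.03, -1.0, -0.0], [0.007, 0.0, -1.0]]
contact_force: [1.4, -0.2, 12.1]
finger_gap: 0.0295
```

Call:
arm_command --motion '[{"slide":[0,-3,-0.1],"roll":0},{"slide":[0,-3,0],"roll":0},{"slide":[0,-4,0],"roll":0},{"slide":[0,0,0],"roll":0}]'

```text
clock: 18.0
tcp_pos: [0.5557, -0.1, 0.2072]
eef_rot: [[1.0, -0.03, 0.007], [-0.03, -1.0, -0.001], [0.007, 0.001, -1.0]]
contact_force: [1.8, -2.4, 11.7]
finger_gap: 0.0298
```

Call:
arm_command --motion '[{"slide":[0,-3,-0.1],"roll":0},{"slide":[0,-3,0],"roll":0},{"slide":[0,-4,0],"roll":0},{"slide":[0,0,0],"roll":0}]'

```text
clock: 18.4
tcp_pos: [0.556, -0.0894, 0.2073]
eef_rot: [[1.0, -0.03, 0.007], [-0.03, -1.0, -0.0], [0.007, -0.0, -1.0]]
contact_force: [1.2, -0.1, 11.8]
finger_gap: 0.0297
```

Call:
arm_command --motion '[{"slide":[0,-3,0],"roll":0},{"slide":[0,-3,0],"roll":0},{"slide":[0,-4,0],"roll":0},{"slide":[0,0,0],"roll":0}]'

```text
clock: 18.8
tcp_pos: [0.5564, -0.0797, 0.2073]
eef_rot: [[1.0, -0.03, 0.007], [-0.03, -1.0, -0.001], [0.007, 0.0, -1.0]]
contact_force: [1.8, -1.8, 11.5]
finger_gap: 0.03
```

Call:
arm_command --motion '[{"slide":[0,-3,0],"roll":0},{"slide":[0,-3,0],"roll":0},{"slide":[0,-4,0.1],"roll":0},{"slide":[0,0,0],"roll":0}]'

```text
clock: 19.2
tcp_pos: [0.5568, -0.0693, 0.2074]
eef_rot: [[1.0, -0.03, 0.007], [-0.03, -1.0, 0.0], [0.007, -0.0, -1.0]]
contact_force: [2.2, 0.2, 11.9]
finger_gap: 0.0296
```

Call:
arm_command --motion '[{"slide":[0,-3,0],"roll":0},{"slide":[0,-3,0],"roll":0},{"slide":[0,-4,0.1],"roll":0},{"slide":[0,0,0],"roll":0}]'

```text
clock: 19.6
tcp_pos: [0.5571, -0.0591, 0.2072]
eef_rot: [[1.0, -0.029, 0.008], [-0.029, -1.0, 0.0], [0.008, -0.001, -1.0]]
contact_force: [1.4, -0.8, 11.8]
finger_gap: 0.0302
```

Call:
arm_command --motion '[{"slide":[0,-3,0],"roll":0},{"slide":[0,-3,0.1],"roll":0},{"slide":[0,-4,0.1],"roll":0},{"slide":[0,0,0],"roll":0}]'

```text
clock: 20.0
tcp_pos: [0.5576, -0.049, 0.2073]
eef_rot: [[1.0, -0.029, 0.008], [-0.029, -1.0, 0.001], [0.008, -0.001, -1.0]]
contact_force: [1.5, 0.0, 12.8]
finger_gap: 0.0295
```

Call:
arm_command --motion '[{"slide":[0,-3,0],"roll":0},{"slide":[0,-3,0],"roll":0},{"slide":[0,-4,0],"roll":0},{"slide":[0,0,0],"roll":0}]'

```text
clock: 20.4
tcp_pos: [0.5579, -0.0397, 0.207]
eef_rot: [[1.0, -0.03, 0.008], [-0.03, -1.0, -0.0], [0.008, -0.0, -1.0]]
contact_force: [2.8, -1.8, 12.6]
finger_gap: 0.0295
```

Call:
arm_command --motion '[{"slide":[0,-3,0],"roll":0},{"slide":[0,-3,0],"roll":0},{"slide":[0,-4,0.1],"roll":0},{"slide":[0,0,0],"roll":0}]'

```text
clock: 20.8
tcp_pos: [0.5582, -0.029, 0.2071]
eef_rot: [[1.0, -0.03, 0.008], [-0.03, -1.0, 0.001], [0.008, -0.001, -1.0]]
contact_force: [3.0, 0.4, 12.6]
finger_gap: 0.0297
```

Call:
arm_command --motion '[{"slide":[0,-3,0],"roll":0},{"slide":[0,-4,0],"roll":0},{"slide":[0,0,0],"roll":0}]'

```text
clock: 21.1
tcp_pos: [0.5585, -0.0217, 0.2068]
eef_rot: [[1.0, -0.029, 0.008], [-0.029, -1.0, 0.001], [0.008, -0.002, -1.0]]
contact_force: [3.4, -0.3, 10.1]
finger_gap: 0.0296
```

Call:
arm_command --motion '[{"slide":[0,0,-4],"roll":0},{"slide":[0,0,-2],"roll":0},{"slide":[0,0,0],"roll":0},{"slide":[0,0,0],"roll":0}]'

```text
clock: 21.5
tcp_pos: [0.5542, -0.0232, 0.2098]
eef_rot: [[1.0, -0.03, -0.002], [-0.03, -1.0, 0.0], [-0.002, -0.0, -1.0]]
contact_force: [0.4, -0.1, -3.4]
finger_gap: 0.0296
```

Run:
```python
from h import *
import pickle
c=cam('top');pickle.dump(c,open('t2.pkl','wb'))
s=cam('side');pickle.dump(s,open('s2.pkl','wb'))
o=ctrl.observe();print(o['clock'],o['tcp_pos'],o['eef_rot'][:,0],o['eef_rot'][:,2],o['contact_force'])
A=cv2.resize(c['pixels'][150:240,235:395,::-1],(800,450),interpolation=cv2.INTER_CUBIC)
B=cv2.resize(s['pixels'][180:310,250:380,::-1],(600,600),interpolation=cv2.INTER_CUBIC)
cv2.imwrite('pics/sd2.png',B)
```

```text
21.6 [ 0.55448229 -0.02312784  0.20998238] [ 0.9995469  -0.0300781  -0.00114244] [-1.14029018e-03  8.86664237e-05 -9.99999346e-01] [-0.84374028 -0.4736919  -4.21864334]
```

View pics/sd2.png

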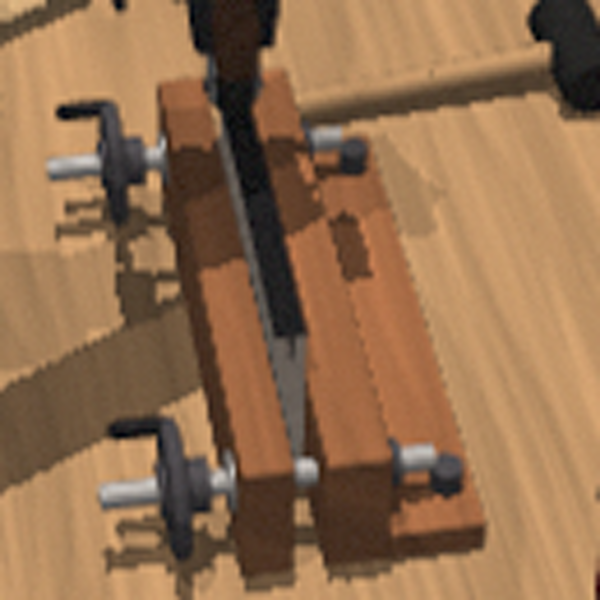

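The side picture shows the trim lying flush along the panel, with its near end at about (290,330) and the roller over the far end. I'll re-centre the wheel and make a confirming pass back.

Call:
arm_command --motion '[{"slide":[2,0,1],"roll":0},{"slide":[0,0,2],"roll":0},{"slide":[0,0,1.5],"roll":0},{"slide":[0,0,0.8],"roll":0},{"slide":[0,0,0],"roll":0}]'

```text
clock: 22.1
tcp_pos: [0.5574, -0.023, 0.2067]
eef_rot: [[1.0, -0.03, 0.001], [-0.03, -1.0, -0.001], [0.001, 0.001, -1.0]]
contact_force: [-3.2, -0.7, 10.7]
finger_gap: 0.03
```

Call:
arm_command --motion '[{"slide":[0,4,0],"roll":0},{"slide":[0,4,0],"roll":0},{"slide":[0,4,0],"roll":0},{"slide":[0,0,0],"roll":0}]'

```text
clock: 22.5
tcp_pos: [0.557, -0.0352, 0.207]
eef_rot: [[1.0, -0.03, 0.001], [-0.03, -1.0, -0.001], [0.001, 0.001, -1.0]]
contact_force: [-4.5, -0.4, 13.6]
finger_gap: 0.0302
```

Call:
arm_command --motion '[{"slide":[0,4,-0.2],"roll":0},{"slide":[0,4,-0.1],"roll":0},{"slide":[0,4,-0.1],"roll":0},{"slide":[0,4,0],"roll":0},{"slide":[0,4,0],"roll":0}]'

```text
clock: 23.0
tcp_pos: [0.5563, -0.0543, 0.2073]
eef_rot: [[1.0, -0.029, 0.001], [-0.029, -1.0, 0.0], [0.001, -0.0, -1.0]]
contact_force: [-4.0, 1.0, 11.2]
finger_gap: 0.0296
```

Call:
arm_command --motion '[{"slide":[0,4,-0.1],"roll":0},{"slide":[0,4,0],"roll":0},{"slide":[0,4,0],"roll":0},{"slide":[0,4,0],"roll":0},{"slide":[0,4,0],"roll":0}]'

```text
clock: 23.5
tcp_pos: [0.5556, -0.0744, 0.2074]
eef_rot: [[1.0, -0.029, 0.0], [-0.029, -1.0, -0.0], [0.0, 0.0, -1.0]]
contact_force: [-5.4, 0.1, 10.6]
finger_gap: 0.0297
```

Call:
arm_command --motion '[{"slide":[0,4,0],"roll":0},{"slide":[0,4,0.1],"roll":0},{"slide":[0,4,0],"roll":0},{"slide":[0,4,0.1],"roll":0},{"slide":[0,4,0],"roll":0}]'

```text
clock: 24.0
tcp_pos: [0.5549, -0.0945, 0.2073]
eef_rot: [[1.0, -0.03, 0.0], [-0.03, -1.0, -0.0], [0.0, 0.0, -1.0]]
contact_force: [-6.3, 0.5, 12.2]
finger_gap: 0.0298
```

Call:
arm_command --motion '[{"slide":[-0.2,4,0],"roll":0},{"slide":[-0.2,4,0.1],"roll":0},{"slide":[-0.2,4,0],"roll":0},{"slide":[0,4,0.1],"roll":0},{"slide":[0,4,0.1],"roll":0}]'

```text
clock: 24.5
tcp_pos: [0.5541, -0.1147, 0.207]
eef_rot: [[1.0, -0.03, 0.001], [-0.03, -1.0, -0.0], [0.001, 0.0, -1.0]]
contact_force: [-5.1, 0.1, 12.3]
finger_gap: 0.0297
```

Call:
arm_command --motion '[{"slide":[-0.2,4,0],"roll":0},{"slide":[-0.1,4,0.1],"roll":0},{"slide":[0,4,0.1],"roll":0},{"slide":[0,4,0.1],"roll":0},{"slide":[0,4,0.1],"roll":0}]'

```text
clock: 25.0
tcp_pos: [0.5533, -0.1349, 0.2066]
eef_rot: [[1.0, -0.03, 0.001], [-0.03, -1.0, -0.001], [0.001, 0.001, -1.0]]
contact_force: [-3.7, 0.7, 11.9]
finger_gap: 0.0299
```

Call:
arm_command --motion '[{"slide":[-0.1,4,0.1],"roll":0},{"slide":[0,4,0.1],"roll":0},{"slide":[0,4,0.2],"roll":0},{"slide":[0,4,0.1],"roll":0},{"slide":[0,4,0.1],"roll":0}]'

```text
clock: 25.5
tcp_pos: [0.5526, -0.1552, 0.2059]
eef_rot: [[1.0, -0.03, 0.001], [-0.03, -1.0, -0.001], [0.001, 0.001, -1.0]]
contact_force: [-4.9, 0.7, 10.9]
finger_gap: 0.0295
```

Call:
arm_command --motion '[{"slide":[-0.1,4,0.2],"roll":0},{"slide":[-0.1,4,0.2],"roll":0},{"slide":[0,4,0.2],"roll":0},{"slide":[0,4,0.2],"roll":0},{"slide":[0,4,0.2],"roll":0}]'

```text
clock: 26.0
tcp_pos: [0.5518, -0.1754, 0.2051]
eef_rot: [[1.0, -0.03, 0.001], [-0.03, -1.0, -0.001], [0.001, 0.001, -1.0]]
contact_force: [-4.3, 0.9, 12.6]
finger_gap: 0.0298
```

Call:
arm_command --motion '[{"slide":[-0.1,4,0.2],"roll":0},{"slide":[-0.1,4,0.2],"roll":0},{"slide":[0,4,0.2],"roll":0},{"slide":[0,4,0.2],"roll":0},{"slide":[0,4,0.2],"roll":0}]'

```text
clock: 26.5
tcp_pos: [0.5511, -0.1955, 0.2041]
eef_rot: [[1.0, -0.03, 0.001], [-0.03, -1.0, -0.002], [0.002, 0.001, -1.0]]
contact_force: [-3.7, 0.6, 12.7]
finger_gap: 0.0295
```

Call:
arm_command --motion '[{"slide":[-0.1,4,0.2],"roll":0},{"slide":[-0.1,4,0.2],"roll":0},{"slide":[0,4,0.2],"roll":0},{"slide":[0,4,0.2],"roll":0},{"slide":[0,4,0.2],"roll":0}]'

```text
clock: 27.0
tcp_pos: [0.5503, -0.2157, 0.203]
eef_rot: [[1.0, -0.03, 0.002], [-0.03, -1.0, -0.002], [0.002, 0.002, -1.0]]
contact_force: [-4.5, 0.9, 10.9]
finger_gap: 0.03
```

Call:
arm_command --motion '[{"slide":[-0.1,4,0.2],"roll":0},{"slide":[-0.1,4,0.2],"roll":0},{"slide":[0,4,0.2],"roll":0},{"slide":[0,4,0.2],"roll":0},{"slide":[0,4,0.2],"roll":0},{"slide":[0,4,0.2],"roll":0},{"slide":[0,0,0],"roll":0}]'

```text
clock: 27.7
tcp_pos: [0.5494, -0.2402, 0.2018]
eef_rot: [[1.0, -0.031, 0.002], [-0.031, -1.0, -0.002], [0.002, 0.002, -1.0]]
contact_force: [-3.9, -0.4, 10.3]
finger_gap: 0.0294
```

Call:
arm_command --motion '[{"slide":[0,0,-10],"roll":0},{"slide":[0,0,-30],"roll":0},{"slide":[0,0,-40],"roll":0},{"slide":[0,0,-40],"roll":0},{"slide":[-11,-40,0],"roll":0},{"slide":[-11,-40,0],"roll":0},{"slide":[-11,-40,0],"roll":0},{"slide":[-11,-40,0],"roll":0},{"slide":[-11,-40,0],"roll":0},{"slide":[-11,-40,0],"roll":0},{"slide":[-11,-40,0],"roll":0}]'

```text
clock: 28.8
tcp_pos: [0.4793, 0.0449, 0.3202]
eef_rot: [[1.0, -0.03, 0.0], [-0.03, -1.0, -0.0], [0.0, 0.0, -1.0]]
contact_force: [0.3, 1.2, -2.8]
finger_gap: 0.0297
```

Call:
arm_command --motion '[{"slide":[-10,-40,0],"roll":0},{"slide":[-10,-40,0],"roll":0},{"slide":[-10,-40,0],"roll":0},{"slide":[-10,-40,0],"roll":0},{"slide":[-10,-40,0],"roll":0},{"slide":[-10,-40,0],"roll":0},{"slide":[0,-40,0],"roll":0},{"slide":[0,0,0],"roll":0},{"slide":[0,0,0],"roll":0}]'

```text
clock: 29.7
tcp_pos: [0.4278, 0.3256, 0.3198]
eef_rot: [[1.0, -0.027, -0.001], [-0.027, -1.0, -0.0], [-0.001, 0.0, -1.0]]
contact_force: [-0.2, -1.4, -4.0]
finger_gap: 0.0295
```

Call:
arm_command --motion '[{"slide":[0,0,0],"roll":8},{"slide":[0,0,0],"roll":8},{"slide":[0,0,0],"roll":8},{"slide":[0,0,0],"roll":8},{"slide":[0,0,0],"roll":8},{"slide":[0,0,0],"roll":8},{"slide":[0,0,0],"roll":8},{"slide":[0,0,0],"roll":7.3},{"slide":[0,0,0],"roll":0},{"slide":[0,0,0],"roll":0},{"slide":[0,0,0],"roll":0}]'

```text
clock: 30.8
tcp_pos: [0.4287, 0.3242, 0.32]
eef_rot: [[0.424, -0.906, -0.0], [-0.906, -0.424, -0.0], [0.0, 0.0, -1.0]]
contact_force: [-0.3, 0.1, -3.1]
finger_gap: 0.03
```

Run:
```python
from h import *
import pickle
c=cam('wrist','w3.png');pickle.dump(c,open('w3.pkl','wb'))
o=ctrl.observe();R=o['eef_rot'];print(o['clock'],o['tcp_pos'],R[:,0],R[:,2],o['contact_force'])
print(R.T@(np.array([.4275,.3249,.0697])-o['tcp_pos'])*1000)
```

```text
30.85 [0.42869122 0.32441265 0.3199504 ] [ 4.23470830e-01 -9.05909735e-01  8.67378680e-05] [-1.74580038e-04 -1.77354777e-04 -9.99999969e-01] [ 0.67171402  0.30427712 -3.75182538]
[ -0.9676477    0.81438471 250.25051012]
```

View pics/w3.png

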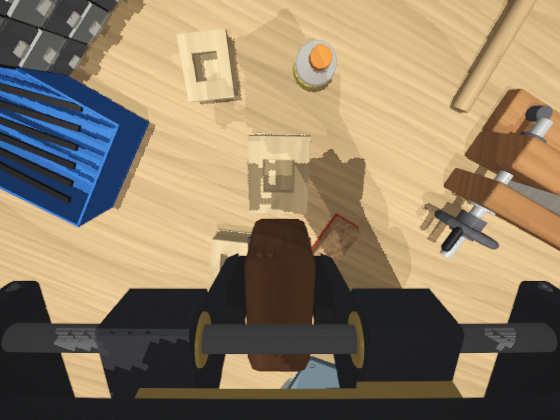

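The wrist view shows the empty slot at about (279,176). The grip sits in the fingers exactly as before, at (245–315, 218–370), so it hasn't slipped. I'll lower to just above the slot.

Call:
arm_command --motion '[{"slide":[-1,0.8,20],"roll":0},{"slide":[0,0,40],"roll":0},{"slide":[0,0,40],"roll":0},{"slide":[0,0,40],"roll":0},{"slide":[0,0,40],"roll":0},{"slide":[0,0,18],"roll":0},{"slide":[0,0,0],"roll":0},{"slide":[0,0,0],"roll":0},{"slide":[0,0,0],"roll":0},{"slide":[0,0,0],"roll":0}]'

```text
clock: 31.85
tcp_pos: [0.4283, 0.3261, 0.1235]
eef_rot: [[0.422, -0.906, 0.002], [-0.906, -0.422, 0.002], [-0.0, -0.003, -1.0]]
contact_force: [-0.5, 0.1, -3.6]
finger_gap: 0.0299
```

Run:
```python
from h import *
o=ctrl.observe();R=o['eef_rot'];print(o['clock'],o['tcp_pos'],np.degrees(np.arctan2(R[1,0],R[0,0])),R[:,2],o['contact_force'])
print(R.T@(np.array([.4275,.3249,.0697])-o['tcp_pos'])*1000)
c=cam('wrist');cv2.imwrite('pics/w4.png',cv2.resize(c['pixels'][100:260,200:360,::-1],(600,600),interpolation=cv2.INTER_CUBIC))
```

```text
31.85 [0.42832238 0.32610609 0.12347359] -65.02531463993547 [ 0.00221885  0.00153667 -0.99999636] [-0.49335318  0.07606502 -3.57711725]
[ 0.77062377  1.39775534 53.76971628]
```

View pics/w4.png

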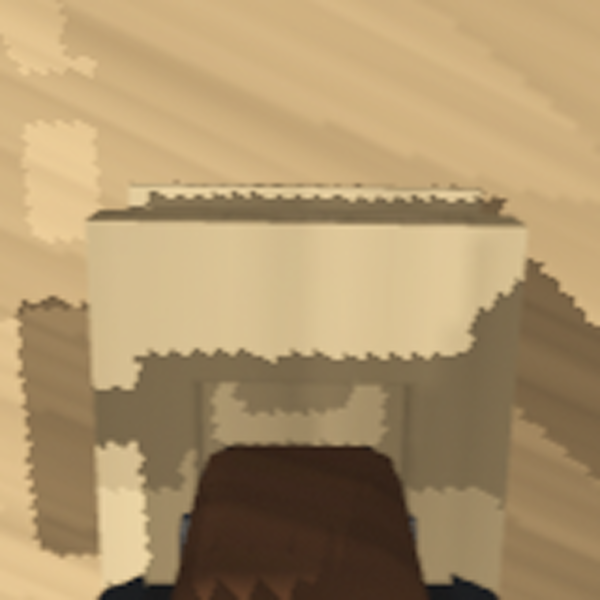

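The crop shows the slot mouth at about x 195–410 and the grip centred over it at x≈302, so they line up. I'll let it settle and lower gently.

Call:
arm_command --motion '[{"slide":[0,0,0],"roll":0},{"slide":[0,0,0],"roll":0},{"slide":[0,0,0],"roll":0},{"slide":[0,0,0],"roll":0}]'

```text
clock: 32.3
tcp_pos: [0.4274, 0.3254, 0.122]
eef_rot: [[0.422, -0.906, 0.0], [-0.906, -0.422, -0.0], [0.0, 0.0, -1.0]]
contact_force: [-0.9, 0.1, -4.1]
finger_gap: 0.0297
```

Run:
```python
from h import *
o=ctrl.observe();R=o['eef_rot'];print(o['tcp_pos'],R[:,2])
print(R.T@(np.array([.4275,.3249,.0697])-o['tcp_pos'])*1000)
```

```text
[0.42740796 0.32544173 0.12203638] [ 8.46899437e-06 -3.11290900e-05 -9.99999999e-01]
[ 0.52825484  0.14505491 52.33639555]
```

Call:
arm_command --motion '[{"slide":[0.5,0.1,0],"roll":0},{"slide":[0,0,3],"roll":0},{"slide":[0,0,3],"roll":0},{"slide":[0,0,3],"roll":0},{"slide":[0,0,2],"roll":0},{"slide":[0,0,0],"roll":0}]'

```text
clock: 32.9
tcp_pos: [0.4273, 0.3248, 0.1106]
eef_rot: [[0.422, -0.906, -0.001], [-0.906, -0.422, -0.0], [0.0, 0.001, -1.0]]
contact_force: [0.7, 0.2, -3.0]
finger_gap: 0.0296
```

Call:
arm_command --motion '[{"slide":[0,0,3],"roll":0},{"slide":[0,0,3],"roll":0},{"slide":[0,0,0],"roll":0}]'

```text
clock: 33.2
tcp_pos: [0.4273, 0.3247, 0.1045]
eef_rot: [[0.422, -0.906, -0.001], [-0.906, -0.422, -0.001], [0.0, 0.001, -1.0]]
contact_force: [-0.1, -0.1, -3.1]
finger_gap: 0.03
```

Call:
arm_command --motion '[{"slide":[0,0,3],"roll":0},{"slide":[0,0,3],"roll":0},{"slide":[0,0,0],"roll":0}]'

```text
clock: 33.5
tcp_pos: [0.4273, 0.3247, 0.0986]
eef_rot: [[0.422, -0.906, -0.001], [-0.906, -0.422, -0.0], [0.0, 0.001, -1.0]]
contact_force: [-0.3, -0.3, -3.3]
finger_gap: 0.0299
```

Call:
arm_command --motion '[{"slide":[0,0,3],"roll":0},{"slide":[0,0,3],"roll":0},{"slide":[0,0,0],"roll":0}]'

```text
clock: 33.8
tcp_pos: [0.4273, 0.3247, 0.0926]
eef_rot: [[0.422, -0.906, -0.001], [-0.906, -0.422, -0.001], [0.0, 0.001, -1.0]]
contact_force: [-1.0, -0.5, -3.0]
finger_gap: 0.0296
```

Call:
arm_command --motion '[{"slide":[0,0,2],"roll":0},{"slide":[0,0,2],"roll":0},{"slide":[0,0,0],"roll":0}]'

```text
clock: 34.1
tcp_pos: [0.4274, 0.3248, 0.0888]
eef_rot: [[0.422, -0.906, -0.0], [-0.906, -0.422, -0.0], [0.0, 0.0, -1.0]]
contact_force: [-0.3, 0.2, -2.9]
finger_gap: 0.0297
```

Going in freely; home is z≈0.0697.

Call:
arm_command --motion '[{"slide":[0,0,3],"roll":0},{"slide":[0,0,3],"roll":0},{"slide":[0,0,3],"roll":0},{"slide":[0,0,3],"roll":0},{"slide":[0,0,0],"roll":0}]'

```text
clock: 34.6
tcp_pos: [0.4272, 0.3247, 0.0765]
eef_rot: [[0.422, -0.906, -0.001], [-0.906, -0.422, -0.001], [0.0, 0.001, -1.0]]
contact_force: [-0.7, -0.3, -3.3]
finger_gap: 0.0295
```

Call:
arm_command --motion '[{"slide":[0,0,3],"roll":0},{"slide":[0,0,2],"roll":0},{"slide":[0,0,1],"roll":0},{"slide":[0,0,0],"roll":0},{"slide":[0,0,0],"roll":0}]'

```text
clock: 35.1
tcp_pos: [0.4275, 0.325, 0.071]
eef_rot: [[0.422, -0.906, -0.0], [-0.906, -0.422, 0.0], [-0.0, 0.0, -1.0]]
contact_force: [-0.7, -0.2, -3.8]
finger_gap: 0.0294
```

Call:
arm_command --motion '[{"slide":[0,0,1],"roll":0},{"slide":[0,0,0],"roll":0}]'

```text
clock: 35.3
tcp_pos: [0.4275, 0.3249, 0.0699]
eef_rot: [[0.422, -0.906, -0.0], [-0.906, -0.422, -0.0], [0.0, 0.0, -1.0]]
contact_force: [0.2, 0.5, -3.3]
finger_gap: 0.0299
```

Call:
arm_command --motion '[{"slide":[0,0,0.6],"roll":0},{"slide":[0,0,0],"roll":0},{"slide":[0,0,0],"roll":0}]'

```text
clock: 35.6
tcp_pos: [0.4276, 0.325, 0.0696]
eef_rot: [[0.422, -0.906, 0.0], [-0.906, -0.422, -0.0], [0.0, -0.0, -1.0]]
contact_force: [-1.6, -0.9, 1.2]
finger_gap: 0.0299
```

Seated: the holder now carries the roller's weight. Releasing and backing off.

Call:
arm_command --motion '[{"slide":[0,0,0],"roll":0},{"slide":[0,0,0],"roll":0},{"slide":[0,0,0],"roll":0},{"slide":[0,0,0],"roll":0},{"slide":[0,0,0],"roll":0},{"slide":[0,0,0],"roll":0},{"slide":[0,0,0],"roll":0},{"slide":[0,0,0],"roll":0}]' --fingers 88

```text
clock: 36.4
tcp_pos: [0.4275, 0.325, 0.0694]
eef_rot: [[0.422, -0.906, -0.0], [-0.906, -0.422, 0.0], [-0.0, 0.0, -1.0]]
contact_force: [-0.7, -0.2, -0.8]
finger_gap: 0.0878
```

Call:
arm_command --motion '[{"slide":[0,0,-10],"roll":0},{"slide":[0,0,-30],"roll":0},{"slide":[0,0,-40],"roll":0},{"slide":[0,0,-40],"roll":0},{"slide":[0,0,-40],"roll":0},{"slide":[0,0,-40],"roll":0},{"slide":[0,0,-40],"roll":0},{"slide":[0,0,0],"roll":0},{"slide":[0,0,0],"roll":0},{"slide":[0,0,0],"roll":0}]'

```text
clock: 37.4
tcp_pos: [0.427, 0.3243, 0.3084]
eef_rot: [[0.422, -0.906, -0.001], [-0.906, -0.422, -0.001], [0.001, 0.002, -1.0]]
contact_force: [0.2, -0.4, 0.0]
finger_gap: 0.0878
```

Run:
```python
from h import *
c=cam('wrist');s=cam('side')
D=np.zeros((420,800,3),np.uint8)
D[:,:400]=cv2.resize(c['pixels'][100:250,200:343,::-1],(400,420),interpolation=cv2.INTER_CUBIC)
D[:,400:]=cv2.resize(s['pixels'][140:310,210:372,::-1],(400,420),interpolation=cv2.INTER_CUBIC)
cv2.imwrite('pics/end.png',D);o=ctrl.observe();print(o['clock'],o['tcp_pos'],o['contact_force'],o['finger_gap'])
```

```text
37.5 [0.42690448 0.32431269 0.30805743] [-0.13533706  0.39459669  0.26744248] 0.08814230556125739
```

View pics/end.png

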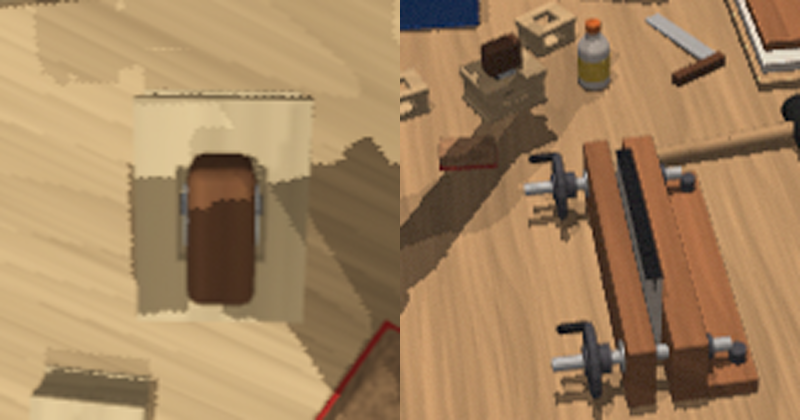

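The final picture shows the roller upright and centred in its slot at (220,225), and the trim flush at (625,148)–(655,278). One check remains: that the rolled range covers both trim ends.

Run:
```python
from h import *
s=cam('side')
for u,v in((625,148),(638,278),(661,276)): print(onz(s,210+(u-400)*.405,140+v*.405,.152))
```

```text
[ 0.55974816 -0.01131514  0.152     ]
[ 0.52952503 -0.25371039  0.152     ]
[ 0.55767562 -0.25565881  0.152     ]
```

```bash
python3 -c "
from plant import ctrl
print(ctrl.close_job())"
```

```text
the job is handed in; nothing more can be done
None
```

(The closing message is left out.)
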